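# Park the bean tin against the flip stop for travel

### The job

The coffee cart is about to be moved, so park the bean tin: flip the raised stop flag fully down across the lane, then slide the tin along the lane, past the side keeper, until it is hard up against the head of the flag's stop screw. Lean on it lightly there for about a second to bed it in (never ram it, the flag bends), then let go, leaving the tin snug against the stop with its sprung nose pressed in, the flag down and the other things on the counter alone.

Things in the scene. Friction and masses are not known exactly. Their poses are not given: they have to be found in the camera images.
- lane: Stainless channel fixed to the counter; origin at the centre of its underside. Base plate 130 (x) x 420 (y) x 8 mm: lane floor at z = 8 mm. The lane runs along its y axis, 64 mm clear between a fence at x = 32 to 40 mm (top z = 28 mm) and a lip at x = -32 to -40 mm (top z = 20 mm), both y = -200 to 200 mm. The flip flag is near the +y end, the tin starts in the -y half.
- flag_hinge (a point): Point on the flag's hinge axis, on the lane at x = 52, y = 125, z = 36 mm; the axis runs along the lane's y. Cheeks either side of the flag reach up to lane z = 46 mm. The point's axes are the lane's.
- flag (a joint): Flag: steel bar 12 mm wide, 16 mm thick, 130 mm long from its hinge axis; last 34 mm a tab 18 mm wide. 0 rad = fully down, level across the lane, pointing to lane -x, on a rest post at lane x = -46 mm, top z = 28 mm; 1.57 = straight up; more = leaning back to +x (end 2.1). Stiff hinge (0.12 N m): stays where left, not turned by pushing along the lane. Over 14 N from the tin bends it.
- flag_tab (a point): Middle of the flag's tab, 113 mm out from the hinge axis, on the face that is uppermost when the flag is down (the +x face when the flag stands upright).
- stop_face (a point): Fixed lane point (x = 0, y = 119, z = 36 mm): middle of the flag's bare -y face once it is down. A stop screw goes through the bar there. Its round head, 18 mm across, sticks out 3 to 13 mm to the lane's -y, as last adjusted: unknown, feel for it. From the head a brass nose, 11 mm across, sprung at under 1 N, stands out 3 mm more; the tin must press it in, up to the rigid head.
- keeper_mid (a point): Tip of the sprung keeper on the lip side (lane x = -25, y = 66, z = 29 mm): a bent strip 60 mm long with sloping ends that pokes 7 mm into the lane over the lip. The tin shoves it aside (3 to 5 N sideways), so over the last 80 mm of its way the tin slides several newtons harder, well before it meets the flag.
- tin: Closed bean tin, white, steel lid, 60 (x) x 90 (y) x 80 mm tall plus a round 8 mm screw cap, 0.36 to 0.84 kg, in the lane, long side along it. Origin: centre of its underside. Against the screw head its origin is at lane y = 61 to 71 mm. Slides at 2 to 6 N on bare floor; push it low, 20 to 40 mm above its underside, or it tips. A light lean is 5 to 12 N on the flag, beyond the drag.
- syrup: White bottle, 60 mm across, 170 mm tall; origin at the centre of its underside. Bystander.
- jug: Steel milk jug with a handle, 84 mm across, 100 mm tall; origin at the centre of its underside. Bystander.
- cup: Paper cup, 80 mm across, 90 mm tall; origin at the centre of its underside. Bystander.
- tamper: Dark steel tamper, 58 mm across, 85 mm tall; origin at the centre of its underside. Bystander.

How it is judged:
On the way, in this order (a step that is already met when the one before it is completed fails the run):
1. the flag is fully down across the lane (value of joint flag below 0.05 rad), for 0.2 s.
2. the tin is leaned against the flag with more than 4 N (contact force between tin and flag above 4 N and value of joint flag below 0.05 rad), for 0.5 s.
At the end, for the whole second after the job is handed in: The flag is within 0.05 rad of fully down; the tin stands upright at rest on the lane's floor, along the lane within 0.06 rad, still touching the flag's stop screw (its sprung nose presses on it with more than 0.2 N, so it is within 3 mm of the head); let go (value of joint flag below 0.05 rad and y of tin in the frame of lane between 0.058 and 0.074 m and x of tin in the frame of lane between -0.006 and 0.006 m and z of tin in the frame of lane below 0.012 m and angle between the y axis of tin and the y axis of lane, either way round below 0.06 rad and angle between tin's own z axis and vertical below 0.05 rad and linear speed of tin below 0.01 m/s and contact force between tin and flag above 0.2 N).
It fails at once if the tin presses or knocks the flag with more than 14 N (contact force between tin and flag above 14 N).
It fails at once if the tin is tipped by more than 0.3 rad (angle between tin's own z axis and vertical above 0.3 rad).
It fails at once if a bystander is moved by more than 20 mm (distance of any of syrup, jug, cup, tamper from where it was at the start of the episode above 0.02 m).
It also fails if it takes over 72 s, if anything falls off the work surface, if the arm or the gripper's body presses on something with over 40 N, if the wrist force passes 120 N, or if a joint passes its speed limit or range.

### The arm

A 6-joint arm with a two-finger parallel gripper is mounted at the origin on the work surface. World frame = base frame: x ahead of the robot, y to its left, z up, the work surface at z = 0. Lengths are in m, angles in rad, forces in N, time in s.
With the tool pointing down it reaches from about 0.275 to 1 m from the base axis. Payload 8.4 kg.
Tool frame: the origin (TCP) lies on the centre line of the jaws, within the pads' length; the fingertips stand 17 mm ahead of it and the grasp point (between the pads) lies 2 mm behind it (bot.tcp_to_tips is the y of the fingertips in the tool frame, in m); y points along the fingers, z is the direction in which the jaws open and shut, and the axes are right-handed (so a half turn about y gives the same grasp; the last joint's range is limited). The gripper opens to 85 mm and grips with 20 to 120 N. Pads are 22 mm wide; open, the fingers measure 114 mm over their backs; the gripper's body (76 mm by 85 mm) begins 54 mm behind the grasp point. The pads swing forward as they close: fully open they stand 13 mm farther back than shut.
Start: joints at [-0.002, 0.353, 1.633, -0, 1.155, -0.002], TCP at [0.625, -0, 0.248] pointing down, gripper open.
Joint ranges: [-2.63, 2.63], [-0.92, 2.1], [0.06, 2.66], [-1.3, 4.44], [0, 2.69], [-3.02, 3.02]. Speed limits (rad/s): [2.22, 2.22, 2.79, 3.14, 3.14, 3.14].

### API

Orientations are given as a unit quaternion [x, y, z, w].
In Python, from workcell import bot, hand, kinematics, get_obs, vision, hand_in gives the robot as it stands. The module is installed in compiled form; this text tells all that it offers. Calls block until the motion is done:
- bot.reach(position, orientation): joint-space move of the TCP to a pose.
- bot.servo_line(position, ori=None, velocity=0.15): straight line of the TCP; ori=None keeps the orientation; velocity is the mean speed in m/s.
- bot.goto_joints(angles): joint-space move.
- hand.move_gripper(opening, strength=None): finger opening in m; strength is the grip in N (None keeps the last); returns when the fingers have stopped.
- bot.dwell(seconds).
- kinematics.solve_ik(position, orientation): joint angles nearest the present ones, or None.
- get_obs(): the state.
- vision.read_camera(name): name is "scene" or "side" or "wrist"; returns a dict with "frame" (384x512x3 uint8, red, green, blue), "intrinsics" (3x3 intrinsics, pixels), "view" (4x4, takes a point from world to camera coordinates). Camera axes: x right, y down, z forward; pixel columns grow to the right and rows downward; lengths in m; the calibration is good to about 2 mm. A picture is of the moment at which its call begins. There is no depth.
A pose or a line that the arm cannot do raises bot.IKError and nothing moves.
- hand_in(): hands the job in, once; it reports no verdict.
The state is a dict: "time_s": time; "joint_pos": joint angles; "joint_vel": joint speeds; "joint_efforts": joint torques, N m; "position": TCP position; "orientation": TCP orientation; "wrist_force": force on the tool from outside, world axes, zero at the start; "ft_torque": the same for the moment, N m; "gripper_width": finger opening in m.
Only numpy, scipy, OpenCV 4.12 (cv2) and the standard library are available. Lean on these libraries where they do the work, as an engineer would, in place of code of your own. Each camera call takes 0.05 s, during which the arm holds its last target.

## Working session

There is one attempt and no reset: what is moved stays moved. The work goes in short steps, each a Python script; the robot and the scene stay as the last script left them, time stands still between calls to the robot, and variables do not carry over. Pictures are saved under pics/ and viewed, and the job is handed in when it is done.

```bash
mkdir -p pics
python3 - <<'E'
from workcell import *
import cv2, numpy as np
for n in ["scene","side","wrist"]:
    c=vision.read_camera(n); cv2.imwrite(f"pics/{n}0.png",c["frame"][:,:,::-1]); print(n,np.round(c["intrinsics"],1).tolist(),np.round(c["view"],4).tolist())
o=get_obs(); print(o, bot.tcp_to_tips)
E
```

```text
scene [[444.9, 0.0, 251.6], [0.0, 444.9, 185.9], [0.0, 0.0, 1.0]] [[-0.821, 0.5706, -0.0164, 0.4741], [0.4689, 0.6578, -0.5894, -0.2413], [-0.3256, -0.4916, -0.8077, 1.7308], [0.0, 0.0, 0.0, 1.0]]
side [[361.3, 0.0, 251.4], [0.0, 361.3, 198.5], [0.0, 0.0, 1.0]] [[0.8792, -0.4764, -0.0102, -0.5054], [-0.2501, -0.4431, -0.8609, 0.1751], [0.4056, 0.7594, -0.5087, 0.8791], [0.0, 0.0, 0.0, 1.0]]
wrist [[309.6, 0.0, 257.0], [0.0, 309.6, 187.4], [0.0, 0.0, 1.0]] [[1.0, -0.0, -0.0009, -0.6241], [0.0003, -0.9585, 0.285, -0.0382], [-0.0009, -0.285, -0.9585, 0.3789], [0.0, 0.0, 0.0, 1.0]]
{'time_s': 0.15, 'joint_pos': array([-2.41807172e-03,  3.53477645e-01,  1.63396013e+00, -1.30070385e-05,
        1.15517634e+00, -2.39699338e-03]), 'joint_vel': array([ 4.88609234e-05, -2.46079046e-03, -1.46188179e-03, -2.35444233e-03,
       -1.75693475e-03, -4.60378347e-04]), 'joint_efforts': array([-7.39769093e-04, -6.05638933e+01, -3.42338884e+01, -2.29960733e-05,
        6.16452831e-03, -4.00942213e-05]), 'position': array([ 6.24663837e-01, -1.43562612e-05,  2.47742612e-01]), 'orientation': array([-0.50025371,  0.5002569 , -0.49975088,  0.49973825]), 'wrist_force': array([-0.06226701, -0.64650452,  0.30881264]), 'ft_torque': array([-0.01567328,  0.00882968, -0.04254656]), 'gripper_width': 0.08523266931419704} 0.017
```

View pics/scene0.png

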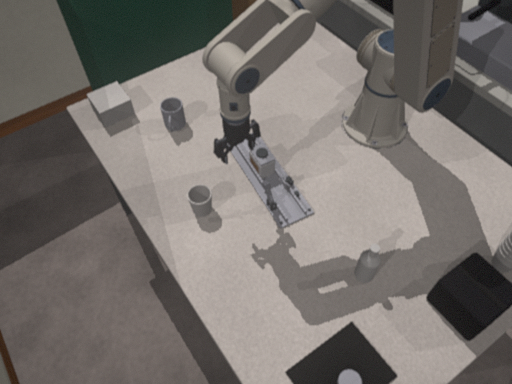

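View pics/side0.png

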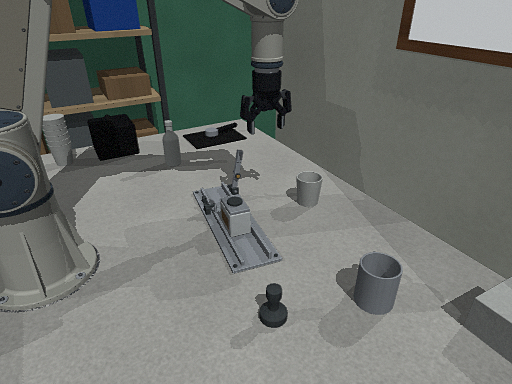

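View pics/wrist0.png

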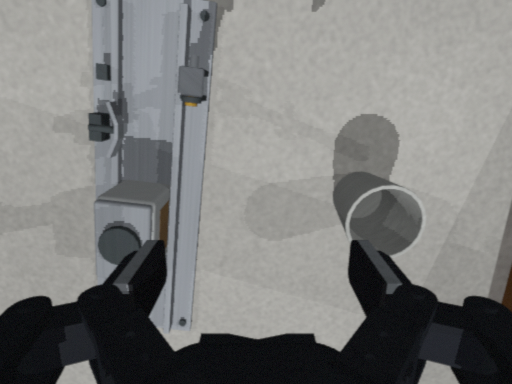

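The scene view shows the lane at about (270,185) with the tin in its upper half, the jug at (173,115) and the cup at (200,200). In the wrist view the lane runs vertically: the tin's cap is at (120,243), the keeper at (105,125) and the raised flag at (192,85). The flag hinge is on the right (+x). I'll centre the wrist camera over the lane next.

```bash
cat > h.py <<'E'
from workcell import *
import cv2, numpy as np
from scipy.spatial.transform import Rotation as R
def ray(c,uv,z):
    V=c["view"];K=c["intrinsics"];Rm=V[:3,:3];o=-Rm.T@V[:3,3]
    d=Rm.T@np.linalg.solve(K,[uv[0],uv[1],1.]); return o+d*(z-o[2])/d[2]
def proj(c,p):
    q=c["view"]@np.append(p,1); q=c["intrinsics"]@q[:3]; return q[:2]/q[2]
def save(c,n,box=None,s=1):
    f=c["frame"][:,:,::-1]
    if box: f=f[box[1]:box[3],box[0]:box[2]]
    cv2.imwrite(f"pics/{n}.png",cv2.resize(f,None,fx=s,fy=s,interpolation=cv2.INTER_CUBIC))
E
python3 - <<'E'
from h import *
c=vision.read_camera("wrist")
for uv in [(101,2),(206,15),(182,322)]: print(ray(c,uv,0.008))
p=get_obs()["position"];q=get_obs()["orientation"]
bot.reach([0.46,-0.07,0.42],q)
c=vision.read_camera("wrist"); save(c,"w1",s=1.5)
np.savez("w1.npz",frame=c["frame"],view=c["view"],intrinsics=c["intrinsics"])
print(get_obs()["time_s"],get_obs()["position"])
E
```

```text
[0.46101895 0.16488168 0.008     ]
[0.57028159 0.15269265 0.008     ]
[ 0.51804724 -0.2361137   0.008     ]
1.225 [ 0.46044705 -0.06974518  0.41872199]
```

View pics/w1.png

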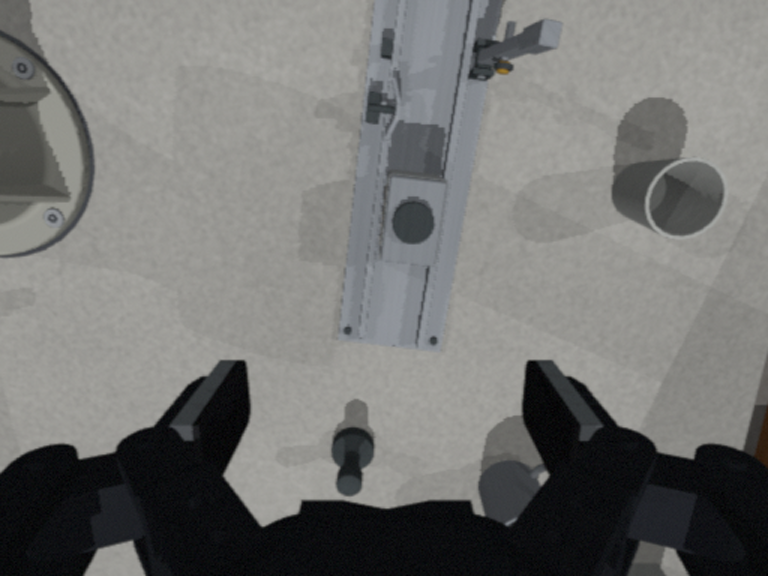

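w1 (at 1.5x) shows the bottom plate screws at (347,330) and (433,341), the tin's cap at (413,221), the flag end at (548,35), and the tamper and jug below the lane. I'll shift +y so that all four corners are in view.

Run:
```python
from h import *
q=get_obs()["orientation"]
bot.reach([0.46,0.05,0.42],q)
c=vision.read_camera("wrist"); save(c,"w2",box=(180,0,440,384),s=1.55)
cv2.imwrite("w2raw.png",c["frame"][:,:,::-1])
np.savez("w2.npz",frame=c["frame"],view=c["view"],intrinsics=c["intrinsics"])
c=vision.read_camera("side"); save(c,"s2",box=(170,130,300,280),s=4)
np.savez("s2.npz",frame=c["frame"],view=c["view"],intrinsics=c["intrinsics"])
c=vision.read_camera("scene"); save(c,"c2",box=(200,110,340,240),s=4)
np.savez("c2.npz",frame=c["frame"],view=c["view"],intrinsics=c["intrinsics"])
```

```text
(no output)
```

View pics/w2.png

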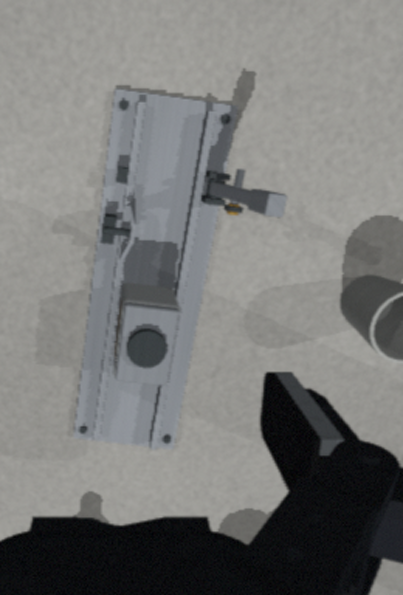

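View pics/s2.png

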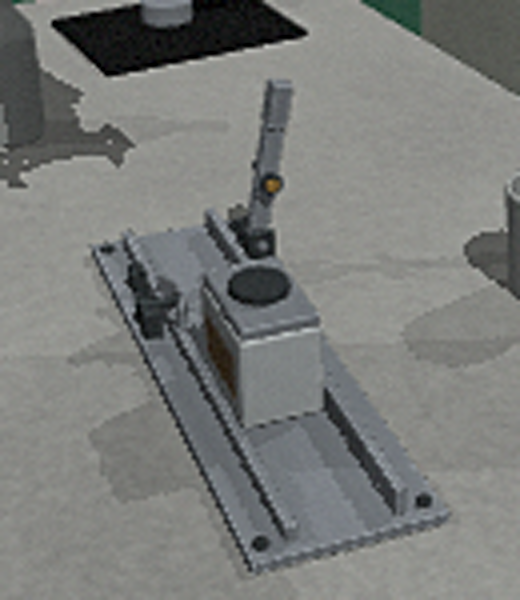

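View pics/c2.png

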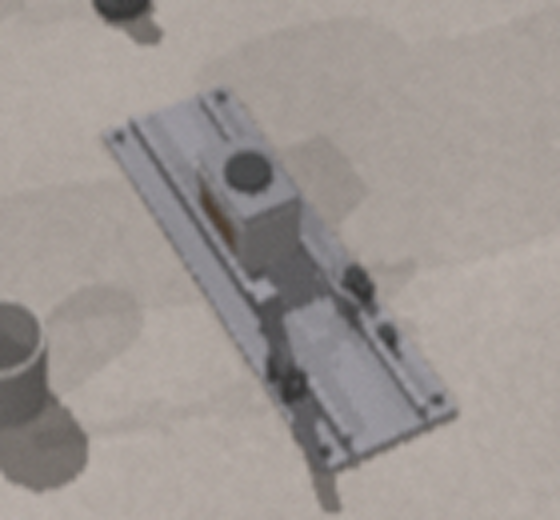

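w2 shows all four plate screws in the crop, at (123,104), (225,119), (166,439) and (83,430), plus the cap at (146,345) and the flag end at (275,205). In the side view the flag is nearly upright, with its end at crop (280,85).

Run:
```python
from h import *
c=dict(np.load("w2.npz")); s=dict(np.load("s2.npz")); sc=dict(np.load("c2.npz"))
W=lambda u,v:(180+u/1.55,v/1.55)
S=lambda u,v:(170+u/4,130+v/4)
C=lambda u,v:(200+u/4,110+v/4)
g=cv2.cvtColor(c["frame"],cv2.COLOR_RGB2GRAY)
px=[]
for p in [(123,104),(225,119),(166,439),(83,430)]:
    u,v=W(*p); a=g[int(v)-5:int(v)+6,int(u)-5:int(u)+6].astype(float); w=np.clip(110-a,0,None)**1
    w[a>95]=0
    yy,xx=np.mgrid[int(v)-5:int(v)+6,int(u)-5:int(u)+6]; px.append(((w*xx).sum()/w.sum(),(w*yy).sum()/w.sum()))
print(np.round(px,1),[np.round(W(*p),1) for p in [(123,104),(225,119),(166,439),(83,430)]])
def lane(pts):
    tl,tr,br,bl=[p[:2] for p in pts]
    print("w",np.linalg.norm(tr-tl),np.linalg.norm(br-bl),"l",np.linalg.norm(tl-bl),np.linalg.norm(tr-br))
    ax=(tl+tr-bl-br); ctr=(tl+tr+bl+br)/4
    print("ctr",ctr,"yaw",-np.arctan2(ax[0],ax[1])); return ctr,-np.arctan2(ax[0],ax[1])
ctr,yaw=lane([ray(c,p,.008) for p in px])
lane([ray(c,W(*p),.008) for p in [(123,104),(225,119),(166,439),(83,430)]])
# side tl(108,250) bl(262,543) br(424,500); scene: bl(222,97) br(120,136) tl(436,398) tr(322,452)
a=[ray(s,S(*p),.008)[:2] for p in [(108,250),(424,500),(262,543)]]; print("side ctr",(a[0]+a[1])/2, "yaw",-np.arctan2(*(a[0]-a[2])))
lane([ray(sc,C(*p),.008) for p in [(436,398),(322,452),(120,136),(222,97)]])
Ri=np.array([[np.cos(yaw),np.sin(yaw)],[-np.sin(yaw),np.cos(yaw)]])
print("cap lane", Ri@(ray(c,W(146,345),.096)[:2]-ctr), Ri@(ray(s,S(258,286),.096)[:2]-ctr),Ri@(ray(sc,C(249,170),.096)[:2]-ctr))
P=[d["intrinsics"]@d["view"][:3] for d in(c,s)]
X=cv2.triangulatePoints(P[0],P[1],np.array(W(275,205)).reshape(2,1),np.array(S(280,86)).reshape(2,1)); X=(X[:3]/X[3]).ravel()
print("flag end", X,Ri@(X[:2]-ctr), X[2])
```

```text
[[259.5  67.1]
 [326.1  76.8]
 [287.2 282.6]
 [233.3 276.4]] [array([259.4,  67.1]), array([325.2,  76.8]), array([287.1, 283.2]), array([233.5, 277.4])]
w 0.10995366365000785 0.10771353370055281 l 0.39060304126854145 0.3897329477977478
ctr [ 0.49093619 -0.03468071] yaw -0.13066901797359576
w 0.10853064536025916 0.10714329144598625 l 0.39276656184423137 0.3910233860800543
ctr [ 0.49055952 -0.03554799] yaw -0.12741044902600876
side ctr [ 0.48983437 -0.03467915] yaw -0.1265646075396386
w 0.11049022375369384 0.10739380808752826 l 0.3873988661373887 0.3900992208981055
ctr [ 0.48760092 -0.03191028] yaw -0.13474522454508353
cap lane [-0.00070282 -0.03424861] [-0.00381413 -0.04695849] [-0.00232177 -0.03284397]
flag end [0.58140689 0.07936629 0.15942335] [0.0748394  0.12486285] 0.15942335023557008
```

The lane pose is consistent across views: centre (0.490, -0.035), yaw -0.129. The flag leans slightly back at about 1.75 rad, and its measured length of 125 mm agrees with the 130 mm given. Next I'll flip it.

```bash
cat >> h.py <<'E'
CTR=np.array([.4903,-.0348]); YAW=-.129
RL=R.from_euler('z',YAW)
def L2W(p): return RL.apply(p)+np.array([*CTR,0])
def W2L(p): return RL.inv().apply(np.asarray(p)-np.array([*CTR,0]))
def ori(tilt=0.,flip=1):
    y=np.array([0,np.sin(tilt),-np.cos(tilt)]); z=np.array([flip,0,0.]); x=np.cross(y,z)
    return (RL*R.from_matrix(np.column_stack([x,y,z]))).as_quat()
def FL(): return RL.inv().apply(get_obs()["wrist_force"])
E
python3 - <<'E'
from h import *
q=get_obs()["orientation"]; m=R.from_quat(q).as_matrix(); print(np.round(m,2))
fl=int(np.sign(m[0,2])); 
q=ori(0,fl)
tip=bot.tcp_to_tips; hx=.0145
hand.move_gripper(0.0,40)
bot.reach(L2W([.125,.125,.26]),q)
bot.servo_line(L2W([.125,.125,.136+tip]),velocity=.2)
print("t",get_obs()["time_s"],FL(),get_obs()["gripper_width"])
def wp(th,r=.105): return L2W([.052-r*np.cos(th)+.008*np.sin(th)+hx,.125,.036+r*np.sin(th)+.008*np.cos(th)+tip])
for th in [1.75,1.5,1.25,1.0,.75,.5,.3,.15]:
    bot.servo_line(wp(th),velocity=.15); print(th,get_obs()["time_s"],np.round(FL(),2))
c=vision.read_camera("side"); save(c,"s3",box=(150,100,320,280),s=3.3)
E
```

```text
[[-0. -0.  1.]
 [-1.  0. -0.]
 [-0. -1. -0.]]
t 4.3083 [ 0.43828631 -0.39333247  0.20097044] -0.00013200246573686803
1.75 4.675 [0.22 0.35 0.52]
1.5 5.0 [ 0.65 -0.04  0.27]
1.25 5.325 [-0.08 -0.51  1.17]
1.0 5.65 [ 0.29  0.02 -0.42]
0.75 5.975 [0.44 0.89 0.83]
0.5 6.3 [ 0.09 -0.29  0.93]
0.3 6.5917 [-0.69  0.74 -0.37]
0.15 6.85 [-0.27 -0.5  -0.11]
```

View pics/s3.png

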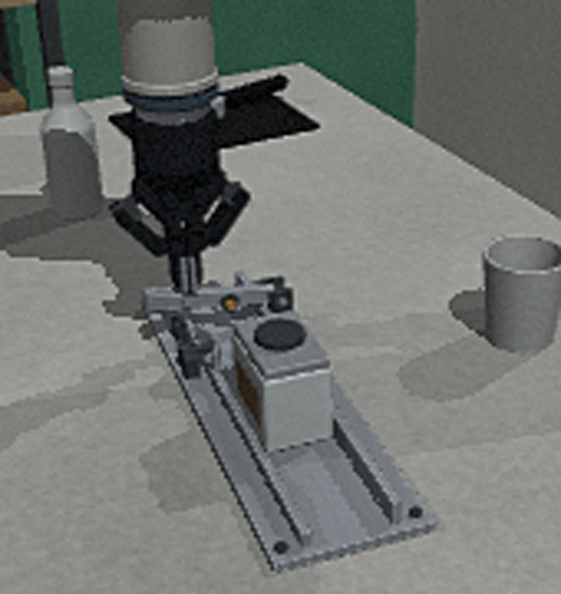

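The side view shows the flag nearly down under the fingers, with its tab at about (170,300). I'll press it down until it seats on the rest post.

Run:
```python
from h import *
tip=bot.tcp_to_tips
p=W2L(get_obs()["position"]); print(p)
z=.044+tip+.010
for i in range(40):
    bot.servo_line(L2W([p[0],.125,z]),velocity=.03)
    f=np.mean([FL() for _ in range(1)],axis=0)
    if i%2==0 or f[2]>3: print(round(z-tip,4),np.round(f,1),round(get_obs()["position"][2]-tip,4),round(get_obs()["time_s"],2))
    if f[2]>6: break
    z-=.001
bot.dwell(.3); print(FL())
bot.servo_line(L2W([p[0],.125,.15]),velocity=.25)
c=vision.read_camera("side"); save(c,"s4",box=(170,170,270,280),s=5)
np.savez("s4.npz",**c)
print(get_obs()["time_s"])
```

```text
[-0.03565095  0.12506948  0.07711149]
0.054 [0.5 0.5 0. ] 0.054 7.23
0.052 [-0.5  0.2 -0.5] 0.052 7.73
0.05 [-0.2  0.2  0.1] 0.0499 8.23
0.048 [-0.4 -0.2 -0.6] 0.0479 8.73
0.046 [-0.5  0.1  0.5] 0.0459 9.23
0.044 [-1.3 -0.8  1.6] 0.044 9.73
0.043 [-3.3 -1.3 14.4] 0.0438 9.98
[-3.38214776 -1.26598181 14.92196481]
10.8417
```

View pics/s4.png

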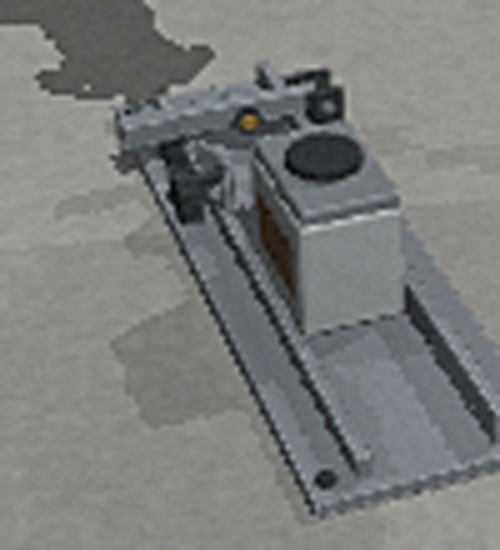

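Contact came at a tip height of 43.8 mm against the 44 mm expected, so the flag is fully down, and in the picture it lies level across the lane with the brass nose at (249,122). Next I'll put the fingers behind the tin.

```bash
cat >> h.py <<'E'
T=.3
def push_pose(y,z=.036,x=0.):  # y = leading lower corner of the fingertips
    t=T; tip=np.array([x,y-.011*np.cos(t),z-.011*np.sin(t)])
    return L2W(tip-bot.tcp_to_tips*np.array([0,np.sin(t),-np.cos(t)]))
E
python3 - <<'E'
from h import *
s=dict(np.load("s4.npz"))
for uv in [(305,333),(408,316)]: print("tin low corner lane",W2L(ray(s,(170+uv[0]/5,170+uv[1]/5),.008)))
q=ori(T,1)
p=get_obs()["position"]; bot.servo_line([p[0],p[1],.22],velocity=.3)
bot.reach(push_pose(-.13,.16),q)
bot.servo_line(push_pose(-.13),velocity=.2)
print(get_obs()["time_s"],FL())
c=vision.read_camera("side"); save(c,"s5",box=(150,100,320,280),s=3.3)
E
```

```text
tin low corner lane [-0.02699318 -0.07790583  0.008     ]
tin low corner lane [ 0.03028585 -0.08414262  0.008     ]
13.0667 [ 0.03448349  0.31102001 -1.1212498 ]
```

View pics/s5.png

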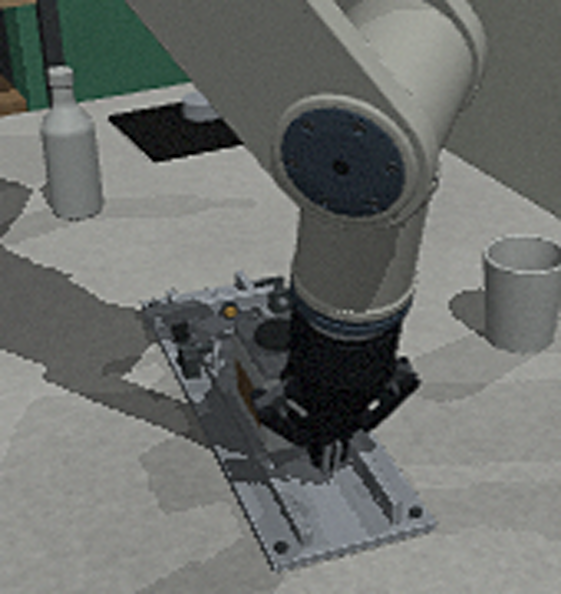

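The side view shows the closed fingers down in the lane at about (333,455), just behind the tin. I'll start pushing and log the force.

Run:
```python
from h import *
def f(): 
    r=[]
    for _ in range(3): r.append(FL()); bot.dwell(.02)
    return np.mean(r,axis=0)
print("base",f())
for y in np.arange(-.09,.0001,.006):
    bot.servo_line(push_pose(y),velocity=.04); print(round(y,4),np.round(f(),1),round(get_obs()["time_s"],2))
c=vision.read_camera("side"); save(c,"s6",box=(150,100,320,280),s=3.3)
```

```text
base [-0.11497348  0.33234562  0.1312226 ]
-0.09 [-0.1  0.   0.1] 14.37
-0.084 [ 0.1  0.5 -0.3] 14.72
-0.078 [-0.2  0.4  0.1] 15.07
-0.072 [-0.4  0.  -0.1] 15.42
-0.066 [-0.2  0.2 -0.1] 15.77
-0.06 [-0.   0.1  0.2] 16.12
-0.054 [0.2 0.1 0.1] 16.47
-0.048 [-0.2  0.1  0.1] 16.82
-0.042 [-0.2  0.1  0. ] 17.17
-0.036 [ 0.  -0.7 -0.5] 17.52
-0.03 [ 0.2 -1.5 -0.3] 17.87
-0.024 [ 0.4 -1.2  0.4] 18.22
-0.018 [-0.4 -0.8  0.7] 18.57
-0.012 [ 0.3 -1.3  0.5] 18.92
-0.006 [ 0.  -0.9  0.7] 19.27
0.0 [ 0.1 -0.8  0.6] 19.62
```

View pics/s6.png

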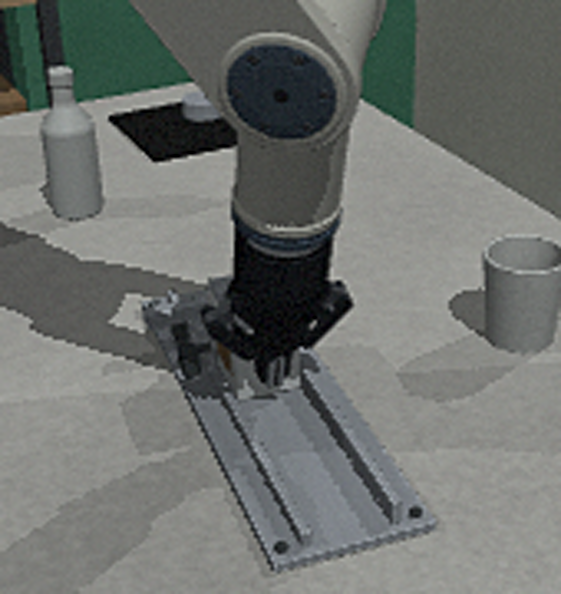

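The tin is following the fingers: its rear face is near (265,390) and it is still upright. The static readings relax after each stop, so I'll creep at low speed and sample right at the end of each step.

```bash
cat > creep.py <<'E'
from h import *
import sys
def creep(y0,y1,step,v,lim):
    y=y0
    while y<y1-1e-6:
        y+=step; bot.servo_line(push_pose(y),velocity=v); a=FL()[1]; b=FL()[1]
        bot.dwell(.03); c=FL()[1]
        print(round(y,5),round(a,1),round(c,1),"act",round(W2L(get_obs()["position"])[1]-W2L(push_pose(0))[1],5),"t",round(get_obs()["time_s"],2))
        if min(a,c)<-lim: print("LIMIT"); break
    return y
if __name__=="__main__": creep(*map(float,sys.argv[1:]))
E
python3 creep.py 0 .003 .001 .02 20; python3 creep.py .003 .010 .001 .008 20
```

```text
0.001 -4.0 -4.0 act 0.00083 t 19.95
0.002 -4.4 -4.4 act 0.00188 t 20.23
0.003 -4.7 -4.6 act 0.003 t 20.52
0.004 -4.3 -3.5 act 0.00402 t 20.82
0.005 -4.4 -3.4 act 0.00506 t 21.13
0.006 -3.7 -3.8 act 0.00606 t 21.44
0.007 -3.9 -3.1 act 0.00708 t 21.75
0.008 -3.1 -3.6 act 0.00805 t 22.06
0.009 -4.0 -2.8 act 0.00905 t 22.37
0.01 -3.4 -3.2 act 0.01006 t 22.68
```

The drag is steady at about 3 to 4.5 N. I'll use fine steps until the force rises.

```bash
python3 creep.py .010 .028 .0003 .004 6.5
```

```text
0.0103 -4.4 -3.6 act 0.0103 t 22.96
0.0106 -4.3 -3.4 act 0.01061 t 23.24
0.0109 -3.8 -3.4 act 0.01091 t 23.52
0.0112 -5.0 -4.7 act 0.01122 t 23.81
0.0115 -4.8 -5.1 act 0.01153 t 24.09
0.0118 -4.9 -4.0 act 0.01182 t 24.38
0.0121 -3.6 -3.5 act 0.01211 t 24.66
0.0124 -3.1 -4.4 act 0.01245 t 24.94
0.0127 -4.7 -4.2 act 0.01271 t 25.23
0.013 -3.9 -4.2 act 0.01303 t 25.51
0.0133 -4.0 -4.4 act 0.01334 t 25.79
0.0136 -4.1 -3.8 act 0.01361 t 26.07
0.0139 -4.1 -4.4 act 0.01391 t 26.36
0.0142 -4.0 -3.8 act 0.01423 t 26.64
0.0145 -3.4 -3.9 act 0.01453 t 26.93
0.0148 -4.3 -4.4 act 0.01481 t 27.21
0.0151 -4.2 -4.1 act 0.01512 t 27.49
0.0154 -4.6 -4.2 act 0.01542 t 27.77
0.0157 -3.9 -4.2 act 0.01571 t 28.06
0.016 -4.4 -3.9 act 0.01602 t 28.34
0.0163 -4.9 -3.3 act 0.01632 t 28.62
0.0166 -3.4 -4.9 act 0.01663 t 28.91
0.0169 -2.8 -4.4 act 0.01691 t 29.19
0.0172 -4.4 -4.2 act 0.01723 t 29.48
0.0175 -4.2 -4.7 act 0.01753 t 29.76
0.0178 -3.6 -4.6 act 0.01781 t 30.04
0.0181 -4.1 -3.8 act 0.01814 t 30.32
0.0184 -4.0 -3.8 act 0.01843 t 30.61
0.0187 -4.1 -5.4 act 0.01869 t 30.89
0.019 -6.1 -4.7 act 0.01897 t 31.18
0.0193 -4.9 -4.1 act 0.01926 t 31.46
0.0196 -4.6 -5.7 act 0.01956 t 31.74
0.0199 -4.6 -4.9 act 0.01985 t 32.02
0.0202 -5.1 -4.7 act 0.02015 t 32.31
0.0205 -5.1 -4.3 act 0.02047 t 32.59
0.0208 -5.4 -5.5 act 0.02075 t 32.88
0.0211 -4.5 -4.8 act 0.02104 t 33.16
0.0214 -5.7 -4.9 act 0.02132 t 33.44
0.0217 -6.0 -4.7 act 0.02161 t 33.73
0.022 -8.2 -7.4 act 0.0217 t 34.01
LIMIT
```

The nose touched at 18.7 mm, where the force rose by about 0.8 N, and the rigid head followed 3 mm later at 21.7 mm. I'll raise the push gently to about 11.5 N total (about 7 N on the flag) and hold it.

Run:
```python
from h import *
def f(): 
    r=[]
    for _ in range(4): r.append(FL()[1]); bot.dwell(.02)
    return np.mean(r)
y=.022; print(f())
for i in range(15):
    a=f()
    if a<-11.2: break
    y+=.0001; bot.servo_line(push_pose(y),velocity=.004); print(round(y,5),round(f(),2),round(get_obs()["time_s"],2))
for i in range(6): bot.dwell(.2); print("hold",round(f(),2))
c=vision.read_camera("side"); save(c,"s7",box=(150,100,320,280),s=3.3)
print(get_obs()["time_s"])
```

```text
-7.531533482398699
0.0221 -8.2 34.46
0.0222 -8.22 34.84
0.0223 -9.12 35.23
0.0224 -10.01 35.61
0.0225 -10.6 35.99
0.0226 -10.92 36.38
0.0227 -11.28 36.76
hold -11.95
hold -11.66
hold -11.86
hold -12.02
hold -11.61
hold -11.4
38.475
```

I held about 11.7 N for over 1.5 s, which leaves about 7.5 N on the flag after the drag. Now I'll back off slowly, lift clear and look.

Run:
```python
from h import *
bot.servo_line(push_pose(.018),velocity=.01); print(FL())
bot.servo_line(push_pose(-.06),velocity=.1)
bot.servo_line(push_pose(-.06,.25),velocity=.25); print(get_obs()["time_s"])
bot.reach([.46,.0,.42],ori(0,1))
for n in ["side","wrist","scene"]:
    c=vision.read_camera(n); np.savez(n+"8.npz",**c)
    if n=="side": save(c,"s8",box=(170,150,270,270),s=5)
    if n=="wrist": save(c,"w8",box=(180,0,400,300),s=2)
    if n=="scene": save(c,"c8",s=1.5)
print(get_obs()["time_s"])
```

```text
[-0.35911    -0.61273052 -0.71886372]
41.0333
41.975
```

View pics/s8.png

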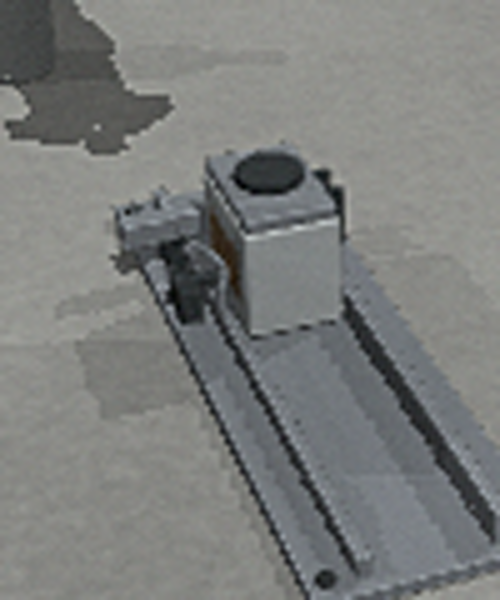

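View pics/w8.png

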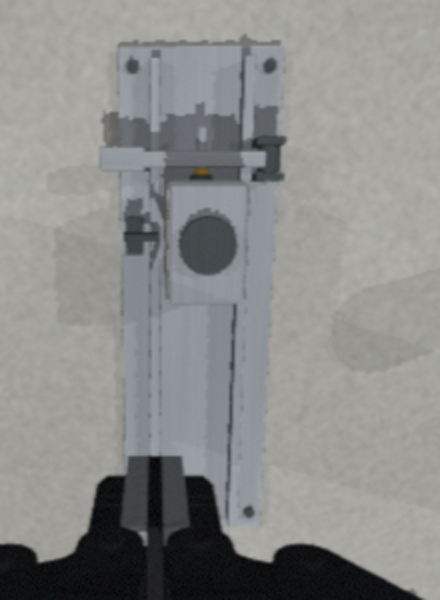

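View pics/c8.png

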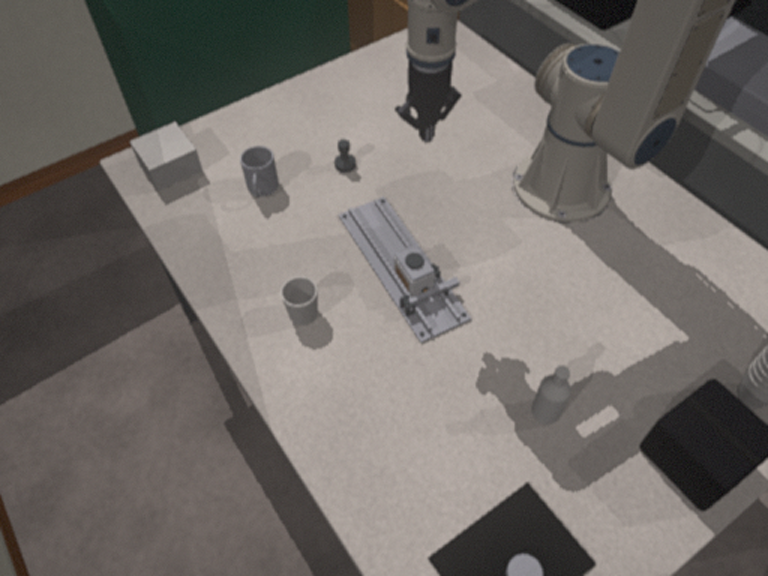

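The flag lies level across the lane, with its tab at (122,158) in w8. The tin is straight against the screw head at (201,178), and the cup, jug, tamper and syrup are where they were. One numeric check before handing in.

Run:
```python
from h import *
w=dict(np.load("wrist8.npz")); s=dict(np.load("side8.npz"))
U=lambda u,v:(180+u/2,v/2)
tl,tr,bl,br=[ray(w,U(*p),.008)[:2] for p in [(132,66),(269,66),(132,66),(249,511)]]
print("ctr chk",(tl+br)/2, "screw lane",W2L([*tr,.008]),W2L([*br,.008]))
print("cap",W2L(ray(w,U(208,245),.096)))
print("lid corners",[np.round(W2L(ray(w,U(*p),.088)),4) for p in [(169,183),(246,181),(166,301),(243,304)]])
print("low corners",[np.round(W2L(ray(s,(170+u/5,150+v/5),.008)),4) for u,v in [(254,337),(341,322)]])
print("tab",W2L(ray(w,U(122,158),.044)))
b=dict(np.load("c2.npz"));a=dict(np.load("scene8.npz"))
d=cv2.absdiff(b["frame"],a["frame"]).max(2)
for n,(x0,y0,x1,y1) in dict(cup=(185,180,215,215),jug=(160,95,187,132),tamper=(222,92,240,116),syrup=(352,240,385,285)).items(): print(n,d[y0:y1,x0:x1].mean())
```

```text
ctr chk [ 0.49096841 -0.03479903] screw lane [0.05382457 0.1950839  0.008     ] [ 0.05509553 -0.19499001  0.008     ]
cap [0.0021218  0.06430302 0.096     ]
lid corners [array([-0.0257,  0.1064,  0.088 ]), array([0.0283, 0.1078, 0.088 ]), array([-0.0273,  0.0229,  0.088 ]), array([0.0298, 0.0207, 0.088 ])]
low corners [array([-0.0253,  0.0224,  0.008 ]), array([0.0273, 0.0186, 0.008 ])]
tab [-0.06076187  0.12513331  0.044     ]
cup 2.335238095238095
jug 2.4224224224224224
tamper 2.3912037037037037
syrup 10.44040404040404
```

Run:
```python
from h import *
hand_in(); print(get_obs()["time_s"])
```

```text
the job is handed in; nothing more can be done
the job is handed in; nothing more can be done
```

The bean tin is parked against the stop screw with the flag down, and I handed the job in at about 42 s of the 72 s limit.

- **Flag:** I flipped it down with the closed fingers and pressed it onto its rest post. Contact came at 43.8 mm, against 44 mm expected.
- **Push and lean:** I slid the tin up at about 4 N drag and felt the nose at 18.7 mm finger travel. The rigid head followed 3 mm later. I leaned at about 11.7 N on the wrist for over 1.5 s, which I put at about 7.5 N on the flag after subtracting the drag, then backed off gently.
- **Final position:** the camera puts the tin centre at lane x about 2 mm and y about 64 to 67 mm, upright and along the lane, with the flag level.
- **Bystanders:** the cup, jug and tamper image patches are unchanged. The syrup patch differed more (10.4 against about 2.4). I put that down to the arm's moving shadow, since the bottle stands where it was by eye and the arm never went near it.

Two things I inferred and did not measure: the force on the flag, and the nose still pressing after release. The nose spring is under 1 N, less than the tin's friction, so it should not have pushed the tin back. The camera is only good to about 2 mm, so it can't confirm either.

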